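Rap the last spacer sleeve out of its magazine tube and slide it into the kit tray

ROBOT

A 7-joint arm with a two-finger parallel gripper is mounted at the origin on the work surface. World frame = base frame: x ahead of the robot, y to its left, z up, the work surface at z = 0. Lengths are in m, angles in degrees, forces in N, time in s.
With the tool pointing down it reaches from about 0.425 to 1.025 m from the base axis. Payload 3.6 kg.
Tool frame: the origin (TCP) lies at the very end of the fingers, on their centre line; the grasp point (between the pads) lies 19 mm behind it; z points along the fingers, y is the line along which they close (so a half turn about z gives the same grasp; the last joint's range is limited). The gripper opens to 85 mm and grips with 20 to 120 N. Pads are 22 mm wide; open, the fingers measure 114 mm over their backs; the gripper's body (76 mm by 85 mm) begins 54 mm behind the grasp point. The pads swing forward as they close: fully open they stand 13 mm farther back than shut.
Start: joints at [-70.674, 33.873, 2.773, 92.16, -1.908, 54.013, -1.931], TCP at [0.303, 0.659, 0.2] pointing down, gripper open.
Joint ranges: [-153.93, 153.93], [-27.13, 128.08], [-72.61, 78.16], [10.71, 143.7], [-87.88, 267.88], [4.46, 118.87], [-176.78, 176.78]. Speed limits (degrees/s): [147.25, 147.25, 180, 180, 180, 180, 180].

INTERFACE

Orientations are given as a 3x3 rotation matrix whose columns are the frame's x, y, z axes.
In Python, from workcell import r gives the robot as it stands.
- The arm moves only by the tool jog_arm, never from a script. Its arguments are lists of equal length, an entry for each row: "gripper": the opening, from 0 (shut) to 1 (fully open); "translation": the shift along the world's x, y, z in cm, a list of three; "rot": the turn, a rotation vector about the world's x, y, z in rad, a list of three. A call has 1 to 5 rows; each row is the pose to reach, as a shift and turn from the pose commanded when the call began; what a row does not reach only later rows make up. A row lasts 1/8 s, in which the tool goes at most 62.5 mm and 10.7 degrees, less where a joint would pass 70% of its speed; a pose out of reach is approached as far as the arm can. A call with a gripper value outside its range is refused whole. The fingers move at their own pace and stop on an object; "newtons" is the grip in N (left out, the last holds). Time passes only in rows, so rows that repeat a pose let the fingers close. It gives the time, the measured TCP pose, the force, the opening and the grip force at its end, in the units of the state.
- r.get_state(): the state, without advancing time (a new reading comes with each control period).
- r.snapshot(name): name is "scene" or "side" or "wrist"; returns (picture, depth): 480x640x3 uint8, blue, green, red; 480x640 float32, m along the optical axis (not along the pixel's ray), 0 where there is no reading.
- r.calibration(name): a dict with "camera_matrix" (3x3 intrinsics, pixels), "pose" (4x4, takes a point from camera to world coordinates). Camera axes: x right, y down, z forward; pixel columns grow to the right and rows downward; lengths in m; the calibration is good to about 2 mm. A picture is of the moment at which its call begins: read the wrist's pose just before it. calibration takes no time and is no camera call; for the wrist camera it gives the pose at the moment of the call.
- r.sign_off(): hands the job in; it is judged then, once.
Trained networks look in the newest picture that a camera, given by its name, has taken for a name from the list of things; names that differ only in an ending like _2 or _b are one class to them, and where a whole thing is asked for, a point or a joint stands for the part that bears it (a point fixed in the world has none). Each returns a list of dicts, best first, with "confidence" (0 to 1); they miss things now and then, are a little off and sometimes report something else, mostly with a low value. They report only what shows in the picture. A call takes as long as a camera call.
- r.spot_in(camera, query): "box" ([left, top, right, bottom] in pixels, round what is visible of it).
The state is a dict: "time_s": time; "qpos": joint angles; "qvel": joint speeds; "effort": joint torques, N m; "eef_pos": TCP position; "tool_rot": TCP orientation; "wrist_force": force on the tool from outside, world axes, zero at the start; "moment": the same for the moment, N m; "gripper_width": finger opening in m; "gripper_force": force on a finger pad.
Only numpy, scipy, OpenCV 4.12 (cv2) and the standard library are available. Lean on these libraries where they do the work, as an engineer would, in place of code of your own. Each camera call takes 0.05 s, during which the arm holds its last target. There are 200 camera calls.

TASK

The last steel sleeve is stuck in the magazine tube that stands upside down among the goods on the cork mat. Rap the tube briskly, mouth down, on the wooden knock-out board until the sleeve drops free onto the board, then stand the empty tube mouth down in the plywood crate with the other empties, and slide the sleeve along the board, without picking it up, over the open end into the kit tray. Leave the other goods and the standing empties as they are.

Things in the scene. Friction and masses are not known exactly. Their poses are not given: they have to be found in the camera images.
- tube_center (a point): the jammed tube: grey plastic, 140 mm tall, 50 mm outside diameter, standing mouth down; this point is on its axis half-way up (70 mm above the mouth), z towards the closed end. Bore 43 mm, open at the mouth; two see-through slots in the wall, 13 mm wide, 20 to 95 mm above the mouth. Weighs 0.2 kg; on the mat its mouth is 4 mm above the table. The two empties look the same.
- tube_cap (a point): centre of the jammed tube's closed upper end: a solid black ribbed cylinder, 50 mm diameter, 35 mm tall, the place to grip the tube from above. This point is on its axis, half-way up the cap, 122 mm above the mouth.
- sleeve_center (a point): the stuck sleeve: plain steel, 38 mm tall, flange 40 mm diameter x 6 mm below, barrel 32 mm diameter above, 0.12 kg; point on its axis half-way up. At first upright in the bore, flange 45 mm above the mouth, this point 6 mm below the tube's centre point; 51 mm below it once it has dropped to a mouth resting on the board. It then stands on its flange and stays standing when the tube is lifted straight off.
- lug_ring (a point): point on the jammed tube's axis 45 mm above its mouth, where four stiff retaining lugs in the bore hold the sleeve's flange from below. They yield at about 2 to 3 times its weight: carrying, pressing or setting down does nothing. A brisk knock of the mouth on a hard face (0.2 to 0.3 m/s as it hits) pushes them 1 to 3 mm down and aside, at 0.1 m/s under 0.4 mm; after about 3 mm the sleeve falls free.
- board: knock-out board, fixed: beech, 170 mm long along its x, 110 mm wide along its y, flat top 30 mm above the table; origin at the centre of its underside, at table height. A batten 9 mm wide and 8 mm high runs along each long side (clear width between them 92 mm). Both ends are open; the kit tray adjoins the +x end, 85 mm from the origin.
- kit_tray: kit tray, fixed, grey plastic, 150 x 150 mm outside, 4 mm walls and floor; origin at the centre of its underside, axes as the board's, 162 mm along the board's x from the board's origin. The wall next to the board is 28 mm high (2 mm below the board's top), the other three 50 mm. Two like sleeves already stand by its far corners.
- crate: crate for empties, fixed, plywood, 220 (x) x 200 (y) x 45 mm high, 6 mm walls and floor; origin at the centre of its underside. Two empty tubes stand in it; there is always room for a third with at least 15 mm between tubes.
- empty_a_center (a point): an empty magazine tube in the crate, 140 mm tall, 50 mm outside diameter, standing mouth down; this point is on its axis half-way up (70 mm above the mouth), z towards the closed end.
- empty_b_center (a point): another empty magazine tube in the crate, 140 mm tall, 50 mm outside diameter, standing mouth down; this point is on its axis half-way up (70 mm above the mouth), z towards the closed end.
- mat: cork mat, fixed, 230 (x) x 210 (y) x 4 mm; origin at the centre of its underside. The jammed tube, the can, the coupling and the elbow stand on it, at least 80 mm apart centre to centre.
- can_center (a point): spray can standing on the mat, bare aluminium, 52 mm diameter, 160 mm tall; point half-way up. Bystander.
- coupling_center (a point): black plastic pipe coupling standing on the mat, 66 mm diameter, 90 mm tall; point half-way up. Bystander.
- elbow_center (a point): black plastic pipe elbow lying on the mat, within 75 mm of this point, 43 mm high; point half-way up. Bystander.
- jar_center (a point): amber glass jar with a steel cap on the table beyond the work area, 60 mm diameter, 65 mm tall; point half-way up. Bystander.

How it is judged (in metres and radians):
On the way:
1. rapped free: the sleeve has dropped to the tube's mouth and is on the board, with the tube still over it, mouth within 40 mm of the board (z of sleeve_center in the frame of tube_center below -0.04 m and x of sleeve_center in the frame of board between -0.085 and 0.085 m and y of sleeve_center in the frame of board between -0.046 and 0.046 m and z of sleeve_center in the frame of board between 0.03 and 0.056 m and z of tube_center in the frame of board below 0.14 m and horizontal distance between sleeve_center and tube_center below 0.03 m), for 0.1 s.
At the end, for the whole second after the job is handed in: The sleeve lies or stands at rest in the kit tray (its centre inside the walls and less than 50 mm above the tray's underside), and the empty tube stands at rest on the crate's floor, mouth down, inside its walls, within 0.12 rad of upright (x of sleeve_center in the frame of kit_tray between -0.071 and 0.071 m and y of sleeve_center in the frame of kit_tray between -0.071 and 0.071 m and z of sleeve_center in the frame of kit_tray between 0 and 0.05 m and linear speed of each of sleeve, tube below 0.03 m/s and x of tube_center in the frame of crate between -0.09 and 0.09 m and y of tube_center in the frame of crate between -0.08 and 0.08 m and z of tube_center in the frame of crate between 0.066 and 0.084 m and angle between tube_center's own z axis and vertical below 0.12 rad); the robot touches nothing.
It fails at once if the freed sleeve is picked up (more than 35 mm above standing on the board, outside the tube) (height (world z) of sleeve_center above 0.085 m and horizontal distance between sleeve_center and tube_center above 0.035 m).
It fails at once if an empty tube in the crate is shoved by more than 30 mm or knocked over (distance of any of empty_a_center, empty_b_center from where it was at the start of the episode above 0.03 m or angle between any of empty_a_center, empty_b_center's own z axis and vertical above 0.4 rad).
It fails at once if the can, coupling, elbow or jar is shoved by more than 30 mm or knocked over (distance of any of can_center, coupling_center, elbow_center, jar_center from where it was at the start of the episode above 0.03 m or angle between any of can_center, coupling_center, jar_center's own z axis and vertical above 0.4 rad).
It also fails if it takes over 58 s, if anything falls off the work surface, if the arm or the gripper's body presses on something with over 40 N, if the wrist force passes 120 N, or if a joint passes its speed limit or range.

## Working session

There is one attempt and no reset: what is moved stays moved. The work goes in short steps, Python scripts to look and compute and a tool call to move; the robot and the scene stay as the last step left them, time stands still between calls to the robot, and variables do not carry over. Pictures are saved under pics/ and viewed, at most 10 in all, crops included, and the job is handed in when it is done.

Besides the shell and the picture viewer there is one more tool, called as name(argument=value, ...), one argument or row to a line, values as JSON. jog_arm: Moves the arm, as the interface text tells. Its arguments: {"type":"object","properties":{"gripper":{"type":"array","items":{"type":"number"}},"translation":{"type":"array","items":{"type":"array","items":{"type":"number"}}},"rot":{"type":"array","items":{"type":"array","items":{"type":"number"}}},"newtons":{"type":"number"}},"required":["gripper","translation","rot"]}

```bash
mkdir -p pics; cat > h.py <<'E'
import numpy as np, cv2
from workcell import r
def cloud(n):
    im,d=r.snapshot(n); c=r.calibration(n); K=c["camera_matrix"]; P=np.array(c["pose"])
    v,u=np.mgrid[:480,:640]
    p=np.stack([(u-K[0][2])*d/K[0][0],(v-K[1][2])*d/K[1][1],d],-1)@P[:3,:3].T+P[:3,3]
    p[d==0]=np.nan
    return im,p
E
python3 - <<'E'
from h import *
for n in("scene","side"):
    im,p=cloud(n); cv2.imwrite(f"pics/{n}0.png",im); np.save(f"{n}0.npy",p)
    print(n,np.round(r.calibration(n)["pose"],2).tolist())
    for q in["tube_center","board","kit_tray","crate","empty_a_center","mat","can_center","coupling_center","elbow_center","jar_center"]:
        for x in r.spot_in(n,q)[:3]:
            b=np.array(x["box"]).astype(int); 
            print(q,b,round(x["confidence"],2))
s=r.get_state();print(s["time_s"],s["tool_rot"],s["eef_pos"],s["wrist_force"])
E
```

```text
scene [[0.35, 0.73, -0.59, 1.3], [0.94, -0.28, 0.22, -0.22], [-0.0, -0.63, -0.78, 1.0], [0.0, 0.0, 0.0, 1.0]]
tube_center [167 232 201 283] 0.81
board [246 208 308 273] 0.62
kit_tray [112 230 149 271] 0.72
kit_tray [253 255 342 333] 0.68
crate [337 162 437 241] 0.93
empty_a_center [381 146 402 194] 0.69
mat [111 223 221 322] 0.67
can_center [156 193 186 251] 0.82
coupling_center [113 230 148 273] 0.63
elbow_center [124 271 174 300] 0.97
jar_center [404 253 429 290] 0.69
jar_center [339 163 437 241] 0.53
side [[-0.99, -0.08, 0.07, 0.51], [-0.11, 0.61, -0.79, 0.85], [0.02, -0.79, -0.61, 0.73], [0.0, 0.0, 0.0, 1.0]]
tube_center [339 158 360 209] 0.84
board [310 226 383 267] 0.67
kit_tray [243 211 319 271] 0.59
crate [284 291 415 410] 0.7
empty_a_center [360 310 398 381] 0.96
can_center [375 152 397 210] 0.63
coupling_center [368 152 384 192] 0.54
elbow_center [327 177 362 194] 0.59
elbow_center [310 224 386 266] 0.31
jar_center [223 299 251 341] 0.78
1.1 [[-9.08625838e-01  4.17611166e-01  2.41519727e-05]
 [ 4.17611166e-01  9.08625838e-01  5.93770535e-06]
 [-1.94654544e-05  1.54812860e-05 -1.00000000e+00]] [0.302765   0.6587817  0.20041249] [-1.12269253  0.02639922 -0.27095366]
```

```bash
python3 - <<'E'
import cv2,numpy as np
a=cv2.imread("pics/scene0.png")[130:350,90:460]; b=cv2.imread("pics/side0.png")[130:430,180:460]
a=cv2.resize(a,None,fx=2.15,fy=2.15); cv2.imwrite("pics/a.png",a); cv2.imwrite("pics/b.png",cv2.resize(b,None,fx=2,fy=2))
P=np.load("scene0.npy")
def show(n,b,z0,z1):
    q=P[b[1]:b[3],b[0]:b[2]].reshape(-1,3); q=q[(q[:,2]>z0)&(q[:,2]<z1)]
    c,w,t=cv2.minAreaRect(q[:,:2].astype(np.float32)*1000); print(n,len(q),np.round(c),np.round(w),round(t,1),np.round(np.median(q,0),3))
show("tube",[160,225,210,290],.135,.155)
show("can",[150,185,195,255],.15,.18)
show("coup",[105,225,155,280],.085,.105)
show("elb",[120,265,180,305],.025,.06)
show("board",[235,195,315,280],.027,.033)
show("batten",[235,195,315,280],.035,.041)
show("tray",[240,245,350,340],.047,.054)
show("crate",[330,155,440,250],.043,.048)
show("emp",[330,135,440,250],.137,.155)
show("jar",[400,245,435,295],.06,.075)
E
```

```text
tube 374 [ 540. -247.] [51. 50.] 24.0 [ 0.544 -0.247  0.144]
can 372 [ 435. -259.] [50. 49.] 24.7 [ 0.442 -0.258  0.164]
coup 249 [ 452. -367.] [68. 65.] 27.1 [ 0.45  -0.367  0.092]
elb 1024 [ 541. -353.] [151. 101.] 59.1 [ 0.573 -0.359  0.042]
board 1813 [527. -28.] [134. 180.] 89.0 [ 0.537 -0.027  0.031]
batten 380 [521. -26.] [110. 174.] 88.3 [ 0.529 -0.002  0.038]
tray 815 [724. -32.] [164. 223.] 88.4 [ 0.731 -0.041  0.051]
crate 518 [496. 282.] [201. 223.] 81.6 [0.54  0.271 0.045]
emp 547 [498. 310.] [ 51. 140.] 83.9 [0.525 0.307 0.147]
jar 368 [737. 253.] [52. 52.] 83.4 [0.738 0.252 0.066]
```

View pics/a.png

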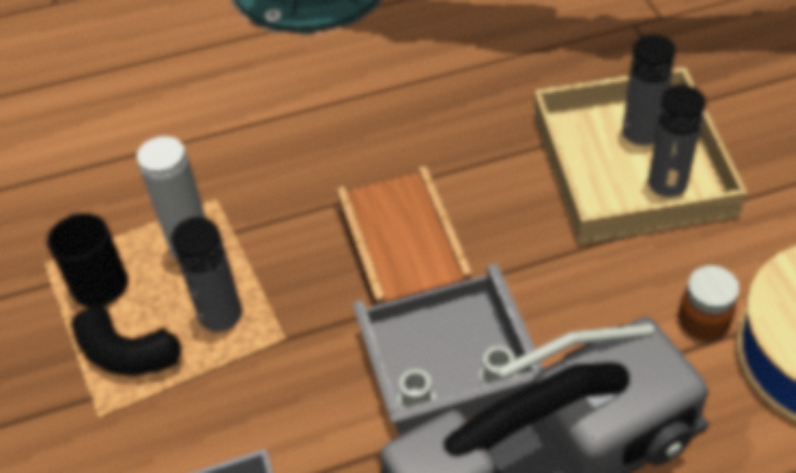

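View pics/b.png

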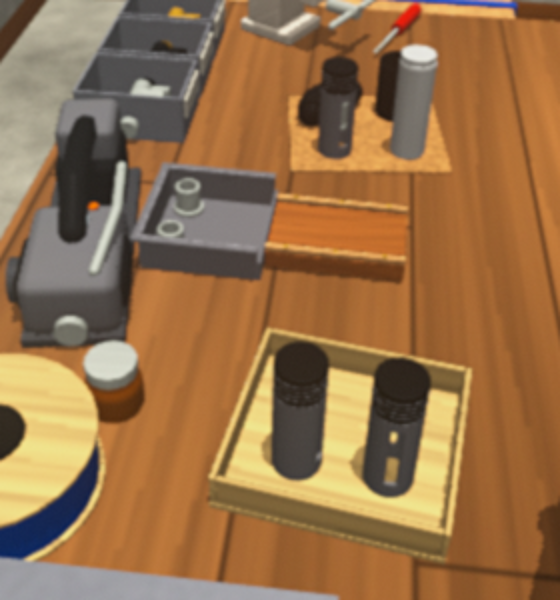

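The pictures show the jammed tube on the mat at (scene) [167–201, 232–283], with the can behind it. The board is at [246–308, 208–273] and the tray at [253–342, 255–333]. In the crate, both empties stand on the +y side and the −y side is free. The sizes match the ones given, so I'm moving now.

jog_arm(
  gripper=[1, 1, 1, 1, 1],
  translation=[
    [1, -3, 3],
    [2, -8, 6],
    [3, -13, 8],
    [4.5, -18, 10],
    [6, -23, 10],
  ],
  rot=[
    [0, 0, 0.09],
    [0, 0, 0.18],
    [0, 0, 0.27],
    [0, 0, 0.36],
    [0, 0, 0.43],
  ],
)

```text
time_s: 1.72
eef_pos: [0.3641, 0.4282, 0.3026]
tool_rot: [[-1.0, -0.002, 0.003], [-0.002, 1.0, 0.004], [-0.003, 0.004, -1.0]]
wrist_force: [1.1, 0.7, 0.9]
gripper_width: 0.0855
gripper_force: 0.0
```

jog_arm(
  gripper=[1, 1, 1, 1, 1],
  translation=[
    [1.5, -5, 0],
    [3, -10, 0],
    [4.5, -15, 0],
    [6, -20, 0],
    [7.5, -25, 0],
  ],
  rot=[
    [0, 0, 0],
    [0, 0, 0],
    [0, 0, 0],
    [0, 0, 0],
    [0, 0, 0],
  ],
)

```text
time_s: 2.35
eef_pos: [0.4382, 0.1771, 0.3008]
tool_rot: [[-1.0, 0.001, 0.001], [0.001, 1.0, 0.001], [-0.001, 0.001, -1.0]]
wrist_force: [0.3, 0.2, 0.4]
gripper_width: 0.0856
gripper_force: 0.0
```

jog_arm(
  gripper=[1, 1, 1, 1, 1],
  translation=[
    [1.5, -5, 0],
    [3, -10, 0],
    [4.5, -15, 0],
    [6, -20, 0],
    [7.5, -25, 0],
  ],
  rot=[
    [0, 0, 0],
    [0, 0, 0],
    [0, 0, 0],
    [0, 0, 0],
    [0, 0, 0],
  ],
)

```text
time_s: 2.98
eef_pos: [0.5132, -0.0728, 0.3008]
tool_rot: [[-1.0, 0.001, 0.001], [0.001, 1.0, 0.0], [-0.001, 0.0, -1.0]]
wrist_force: [0.5, 0.2, 1.4]
gripper_width: 0.0856
gripper_force: 0.0
```

```bash
python3 - <<'E'
from h import *
im,p=cloud("wrist"); cv2.imwrite("pics/w0.png",im)
def show(n,m,P):
    q=P[m]; c,w,t=cv2.minAreaRect(q[:,:2].astype(np.float32)*1000); print(n,len(q),np.round(c),np.round(w),round(t,1),np.round(np.median(q,0),3))
x,y,z=p[...,0],p[...,1],p[...,2]
reg=(x>.41)&(x<.60)&(abs(y+.028)<.09)
show("board",reg&(z>.027)&(z<.034),p); show("batten",reg&(z>.0355)&(z<.042),p)
S=np.load("scene0.npy"); x,y,z=S[...,0],S[...,1],S[...,2]
e=(y>.2)&(y<.4)&(z>.137)&(z<.155)
show("e1",e&(x<.498),S); show("e2",e&(x>.498)&(x<.6),S)
c,w,t=cv2.minAreaRect(S[(y>.1)&(z>.043)&(z<.048)&(x<.66)][:,:2].astype(np.float32)*1000);print(cv2.boxPoints((c,w,t)))
E
```

```text
board 11184 [520. -37.] [ 93. 163.] 87.7 [ 0.513 -0.037  0.03 ]
batten 2217 [520. -37.] [110. 163.] 87.7 [ 0.513 -0.081  0.038]
e1 258 [454. 313.] [48. 51.] 63.5 [0.457 0.311 0.147]
e2 289 [543. 306.] [49. 49.] 85.0 [0.546 0.303 0.147]
[[-332.59576 1017.48456]
 [ 483.54816   76.05415]
 [ 952.9394   482.97833]
 [ 136.79547 1424.4087 ]]
```

jog_arm(
  gripper=[1, 1, 1],
  translation=[
    [0.0, -5, 0],
    [0, -10, 0],
    [0, -12.5, 0],
  ],
  rot=[
    [0, 0, 0],
    [0, 0, 0],
    [0, 0, 0],
  ],
)

```text
time_s: 3.4
eef_pos: [0.5122, -0.1995, 0.3008]
tool_rot: [[-1.0, 0.005, 0.001], [0.005, 1.0, -0.001], [-0.001, -0.001, -1.0]]
wrist_force: [0.6, 1.4, 0.0]
gripper_width: 0.0855
gripper_force: 0.0
```

```bash
python3 - <<'E'
from h import *
im,p=cloud("wrist"); cv2.imwrite("pics/w1.png",im)
x,y,z=p[...,0],p[...,1],p[...,2]
m=(z>.138)&(z<.152)&(x>.49)&(x<.6)&(y>-.3)&(y<-.19)
q=p[m]; print(len(q),cv2.minEnclosingCircle(q[:,:2].astype(np.float32)*1000),np.median(q,0),r.get_state()["eef_pos"])
E
```

```text
2330 ((537.167724609375, -251.30654907226562), 24.952970504760742) [ 0.53587867 -0.25101434  0.1437796 ] [ 0.51189745 -0.20273557  0.30091112]
```

View pics/w1.png

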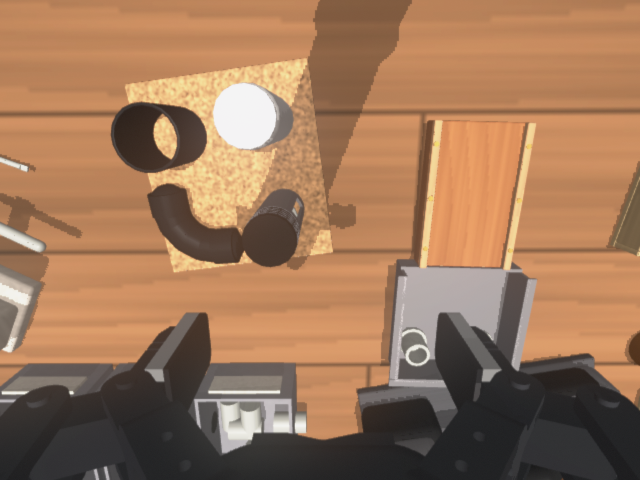

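jog_arm(
  gripper=[1, 1, 1, 1],
  translation=[
    [1.3, -2.6, -2],
    [2.6, -5.2, -4],
    [2.6, -5.2, -4],
    [2.6, -5.2, -4],
  ],
  rot=[
    [0, 0, 0],
    [0, 0, 0],
    [0, 0, 0],
    [0, 0, 0],
  ],
)

```text
time_s: 3.95
eef_pos: [0.5388, -0.2471, 0.2606]
tool_rot: [[-1.0, -0.0, -0.0], [-0.0, 1.0, 0.001], [0.0, 0.001, -1.0]]
wrist_force: [0.4, -0.6, 0.2]
gripper_width: 0.0858
gripper_force: 0.0
```

```bash
python3 - <<'E'
from h import *
im,p=cloud("wrist")
x,y,z=p[...,0],p[...,1],p[...,2]
m=(z>.138)&(z<.152)&(x>.49)&(x<.6)&(y>-.3)&(y<-.19)
q=p[m]; print(len(q),cv2.minEnclosingCircle(q[:,:2].astype(np.float32)*1000),np.median(q,0),r.get_state()["eef_pos"])
m=(z>.0355)&(z<.042)&(x>.41)&(x<.62)&(abs(y+.028)<.09)
print(m.sum(),cv2.minAreaRect(p[m][:,:2].astype(np.float32)*1000))
E
```

```text
3112 ((538.03173828125, -247.80807495117188), 25.079017639160156) [ 0.53642843 -0.24784204  0.14385624] [ 0.53896063 -0.24689748  0.26090681]
3216 ((526.2540283203125, -25.471763610839844), (151.19027709960938, 181.23895263671875), 87.65563201904297)
```

jog_arm(
  gripper=[1, 1, 1, 1, 1],
  translation=[
    [0, -0.1, -4],
    [0, -0.1, -8],
    [0, -0.1, -12],
    [0, -0.1, -15],
    [0, -0.1, -15],
  ],
  rot=[
    [0, 0, 0],
    [0, 0, 0],
    [0, 0, 0],
    [0, 0, 0],
    [0, 0, 0],
  ],
)

```text
time_s: 4.62
eef_pos: [0.5375, -0.2472, 0.1092]
tool_rot: [[-1.0, -0.001, -0.004], [-0.001, 1.0, 0.002], [0.004, 0.002, -1.0]]
wrist_force: [0.7, 0.2, -0.2]
gripper_width: 0.0854
gripper_force: 0.0
```

jog_arm(
  gripper=[0, 0, 0, 0, 0],
  translation=[
    [0, 0, 0],
    [0, 0, 0],
    [0, 0, 0],
    [0, 0, 0],
    [0, 0, 0],
  ],
  rot=[
    [0, 0, 0],
    [0, 0, 0],
    [0, 0, 0],
    [0, 0, 0],
    [0, 0, 0],
  ],
  newtons=90,
)

```text
time_s: 5.25
eef_pos: [0.5457, -0.2483, 0.1171]
tool_rot: [[-1.0, -0.001, 0.013], [-0.001, 1.0, 0.001], [-0.013, 0.001, -1.0]]
wrist_force: [-0.5, 6.5, 28.9]
gripper_width: 0.0001
gripper_force: 14.3
```

```bash
python3 - <<'E'
from h import *
a,_=r.snapshot("side"); b,p=cloud("scene")
o=np.hstack([cv2.resize(a[110:260,270:440],(400,353)),cv2.resize(b[180:330,100:270],(400,353))])
cv2.imwrite("pics/c.png",o)
print(r.get_state())
E
```

```text
{'time_s': 5.35, 'qpos': array([  8.92168661,  31.6377724 ,  16.01662289, 113.43046247,
       -14.70478079,  36.12391102, 124.54306663]), 'qvel': array([ 0.1235952 , -0.13396426,  0.17754051,  0.00262183,  0.14836765,
       -0.01654591,  0.09218934]), 'effort': array([ 2.83290379e+00, -2.90751243e+01,  4.79436010e+00, -7.93435693e+00,
        8.55775997e-01, -1.24544811e+00,  1.64723693e-02]), 'eef_pos': array([ 0.54578399, -0.24888559,  0.11722248]), 'tool_rot': array([[-9.99911270e-01, -4.28842036e-04,  1.33142101e-02],
       [-4.31014353e-04,  9.99999894e-01, -1.60288757e-04],
       [-1.33141400e-02, -1.66013151e-04, -9.99911349e-01]]), 'wrist_force': array([-1.44885871,  5.03161317, 29.86172529]), 'moment': array([ 1.3765832 ,  0.16586253, -0.00915017]), 'gripper_force': 14.410353615785425, 'gripper_width': -0.0001162342320690537}
```

View pics/c.png

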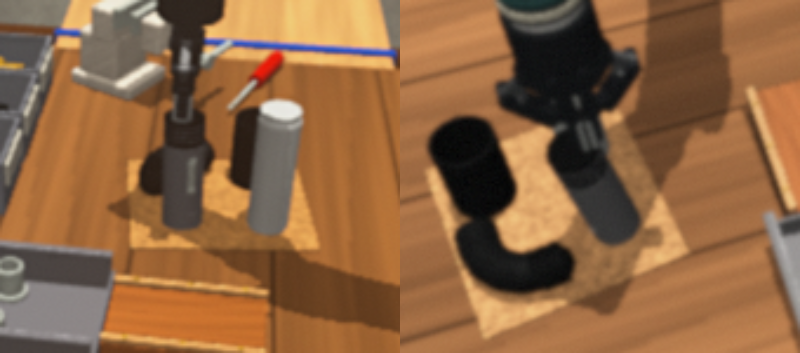

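```bash
python3 - <<'E'
from h import *
for n in("scene","side"):
    im,p=cloud(n); x,y,z=p[...,0],p[...,1],p[...,2]
    reg=(abs(x-.54)<.09)&(abs(y+.25)<.07)
    for a in np.arange(.01,.24,.012):
        m=reg&(z>a)&(z<a+.012); q=p[m]
        if m.sum()>3: print(n,round(a,3),m.sum(),np.round(np.percentile(q[:,0],[1,50,99]),3),np.round(np.percentile(q[:,1],[1,50,99]),3))
E
```

```text
scene 0.01 79 [0.467 0.561 0.6  ] [-0.316 -0.246 -0.212]
scene 0.022 109 [0.459 0.565 0.602] [-0.319 -0.267 -0.225]
scene 0.034 163 [0.545 0.578 0.601] [-0.32  -0.301 -0.227]
scene 0.046 121 [0.542 0.565 0.593] [-0.319 -0.266 -0.228]
scene 0.058 64 [0.544 0.563 0.567] [-0.278 -0.25  -0.23 ]
scene 0.07 82 [0.452 0.562 0.568] [-0.279 -0.253 -0.231]
scene 0.082 76 [0.458 0.564 0.569] [-0.282 -0.255 -0.233]
scene 0.094 72 [0.519 0.564 0.569] [-0.279 -0.252 -0.234]
scene 0.106 91 [0.457 0.562 0.569] [-0.284 -0.253 -0.236]
scene 0.118 78 [0.526 0.565 0.57 ] [-0.287 -0.258 -0.238]
scene 0.13 95 [0.531 0.564 0.571] [-0.288 -0.263 -0.239]
scene 0.142 245 [0.522 0.552 0.569] [-0.288 -0.269 -0.241]
scene 0.154 46 [0.552 0.556 0.561] [-0.261 -0.248 -0.235]
scene 0.166 47 [0.551 0.556 0.559] [-0.261 -0.248 -0.235]
scene 0.178 47 [0.537 0.556 0.56 ] [-0.262 -0.249 -0.237]
scene 0.19 120 [0.534 0.558 0.561] [-0.281 -0.25  -0.217]
scene 0.202 199 [0.536 0.555 0.562] [-0.286 -0.251 -0.207]
scene 0.214 182 [0.535 0.558 0.565] [-0.297 -0.253 -0.197]
scene 0.226 214 [0.547 0.558 0.565] [-0.306 -0.248 -0
[... 503 characters left out ...]
261 -0.243 -0.233]
side 0.106 79 [0.451 0.534 0.56 ] [-0.26  -0.242 -0.234]
side 0.118 77 [0.452 0.535 0.561] [-0.257 -0.244 -0.237]
side 0.13 82 [0.451 0.536 0.562] [-0.266 -0.245 -0.239]
side 0.142 90 [0.452 0.531 0.562] [-0.283 -0.251 -0.241]
side 0.154 32 [0.45  0.539 0.551] [-0.26  -0.241 -0.235]
side 0.166 39 [0.531 0.54  0.551] [-0.252 -0.237 -0.233]
side 0.178 16 [0.531 0.542 0.551] [-0.248 -0.238 -0.233]
side 0.19 25 [0.528 0.54  0.554] [-0.253 -0.22  -0.213]
side 0.202 24 [0.527 0.539 0.555] [-0.235 -0.209 -0.204]
side 0.214 36 [0.524 0.538 0.556] [-0.242 -0.201 -0.193]
side 0.226 63 [0.525 0.541 0.556] [-0.235 -0.193 -0.186]
side 0.238 88 [0.522 0.539 0.559] [-0.26  -0.214 -0.187]
```

The fingers closed on top of the cap and missed the grip: the tips show near z 0.15 while the reading says 0.117. The tube is leaning slightly, so I'm backing off gently and checking where the fingertips really are.

jog_arm(
  gripper=[0, 0, 0, 0, 0],
  translation=[
    [0, 0, 0.7],
    [0, 0, 1.5],
    [0, 0, 3],
    [0, 0, 6],
    [0, 0, 6],
  ],
  rot=[
    [0, 0, 0],
    [0, 0, 0],
    [0, 0, 0],
    [0, 0, 0],
    [0, 0, 0],
  ],
)

```text
time_s: 6.08
eef_pos: [0.5402, -0.2504, 0.1728]
tool_rot: [[-1.0, 0.001, 0.004], [0.001, 1.0, -0.002], [-0.004, -0.002, -1.0]]
wrist_force: [1.2, -0.6, 0.8]
gripper_width: -0.0001
gripper_force: 0.0
```

```bash
python3 - <<'E'
from h import *
for n in("scene","side"):
    im,p=cloud(n); x,y,z=p[...,0],p[...,1],p[...,2]
    cv2.imwrite(f"pics/d_{n}.png",im)
    reg=(abs(x-.54)<.06)&(abs(y+.25)<.05)
    for a in np.arange(.04,.24,.01):
        m=reg&(z>a)&(z<a+.01); q=p[m]
        if m.sum()>3: print(n,round(a,3),m.sum(),np.round(np.percentile(q[:,0],[1,50,99]),3),np.round(np.percentile(q[:,1],[1,50,99]),3))
im,p=cloud("wrist"); cv2.imwrite("pics/w2.png",im)
x,y,z=p[...,0],p[...,1],p[...,2]
m=(z>.13)&(z<.155)&(x>.49)&(x<.6)&(y>-.3)&(y<-.19)
q=p[m]; print(len(q),cv2.minEnclosingCircle(q[:,:2].astype(np.float32)*1000))
s=r.get_state();print(s["eef_pos"],s["wrist_force"])
a=cv2.imread("pics/d_side.png");b=cv2.imread("pics/d_scene.png")
cv2.imwrite("pics/d.png",np.hstack([cv2.resize(a[80:250,270:440],(266,266)),cv2.resize(b[130:330,80:280],(266,266)),cv2.resize(cv2.imread("pics/w2.png")[160:,:],(266,213)).repeat(1,0) if 0 else cv2.resize(im,(266,266))]))
E
```

```text
scene 0.04 51 [0.546 0.564 0.584] [-0.299 -0.247 -0.223]
scene 0.05 64 [0.53  0.562 0.568] [-0.269 -0.248 -0.221]
scene 0.06 53 [0.538 0.564 0.568] [-0.269 -0.246 -0.22 ]
scene 0.07 56 [0.542 0.564 0.569] [-0.269 -0.243 -0.22 ]
scene 0.08 50 [0.547 0.565 0.57 ] [-0.268 -0.241 -0.22 ]
scene 0.09 54 [0.547 0.565 0.571] [-0.268 -0.244 -0.22 ]
scene 0.1 64 [0.55  0.566 0.57 ] [-0.267 -0.243 -0.219]
scene 0.11 60 [0.549 0.565 0.571] [-0.267 -0.243 -0.219]
scene 0.12 64 [0.549 0.567 0.572] [-0.265 -0.243 -0.217]
scene 0.13 63 [0.548 0.567 0.572] [-0.266 -0.24  -0.218]
scene 0.14 349 [0.523 0.549 0.571] [-0.265 -0.242 -0.218]
scene 0.15 6 [0.534 0.535 0.545] [-0.254 -0.242 -0.226]
scene 0.2 6 [0.547 0.552 0.554] [-0.258 -0.249 -0.245]
scene 0.21 42 [0.547 0.55  0.555] [-0.262 -0.249 -0.236]
scene 0.22 43 [0.547 0.551 0.555] [-0.263 -0.251 -0.236]
scene 0.23 45 [0.547 0.551 0.554] [-0.262 -0.249 -0.237]
side 0.04 47 [0.51  0.535 0.559] [-0.245 -0.229 -0.22 ]
side 0.05 52 [0.512 0.534 0.558] [-0.239 -0.228 -0.218]
side 0.06 54 [0.511 0.534 0.56 ] [-0.242 -0.231 -0.22 ]
side 0.07 58 [0.512 0.534 0.56 ] [-0.257 -0.229 -0.218]
side 0.08 57 [0.513 0.537 0.561] [-0.24  -0.229 -0.217]
side 0.09 44 [0.513 0.542 0.561] [-0.24  -0.224 -0.216]
side 0.1 59 [0.514 0.535 0.562] [-0.242 -0.225 -0.22 ]
side 0.11 51 [0.514 0.538 0.562] [-0.242 -0.225 -0.217]
side 0.12 62 [0.514 0.538 0.562] [-0.246 -0.223 -0.217]
side 0.13 58 [0.514 0.537 0.563] [-0.243 -0.224 -0.218]
side 0.14 149 [0.515 0.538 0.562] [-0.267 -0.24  -0.219]
side 0.2 13 [0.525 0.534 0.545] [-0.258 -0.244 -0.239]
side 0.21 31 [0.525 0.537 0.546] [-0.247 -0.239 -0.233]
side 0.22 36 [0.525 0.535 0.546] [-0.248 -0.24  -0.233]
side 0.23 22 [0.525 0.533 0.544] [-0.245 -0.239 -0.234]
6140 ((535.4835205078125, -249.0243682861328), 25.1687068939209)
[ 0.53809678 -0.24895478  0.16989975] [-0.75112078  0.20552906 -0.03363923]
```

View pics/d.png

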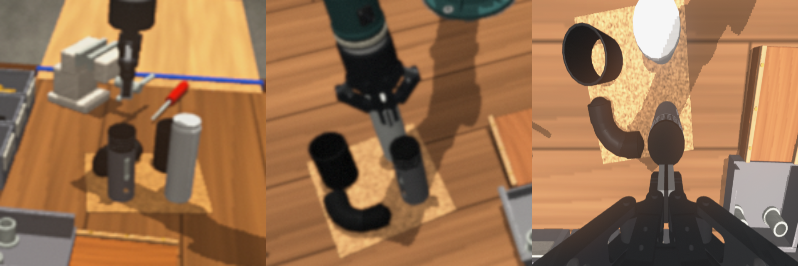

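The closed fingertips show at z ≈ 0.206 with the TCP reading 0.170, so the real tips sit about 31–35 mm above the reading. The tube is upright again. I'll open, measure again and go deeper.

jog_arm(
  gripper=[1, 1, 1, 1, 1],
  translation=[
    [0, 0, 1],
    [0, 0, 2],
    [0, 0, 3],
    [0, 0, 3],
    [0, 0, 3],
  ],
  rot=[
    [0, 0, 0],
    [0, 0, 0],
    [0, 0, 0],
    [0, 0, 0],
    [0, 0, 0],
  ],
)

```text
time_s: 6.85
eef_pos: [0.5387, -0.2491, 0.2004]
tool_rot: [[-1.0, 0.001, -0.0], [0.001, 1.0, 0.0], [0.0, 0.0, -1.0]]
wrist_force: [0.7, 1.1, 0.6]
gripper_width: 0.0855
gripper_force: 0.0
```

```bash
python3 - <<'E'
from h import *
im,p=cloud("wrist")
x,y,z=p[...,0],p[...,1],p[...,2]
m=(z>.138)&(z<.152)&(x>.49)&(x<.6)&(y>-.3)&(y<-.19)
q=p[m]; print(len(q),cv2.minEnclosingCircle(q[:,:2].astype(np.float32)*1000),np.median(q,0))
s=r.get_state();print(s["eef_pos"],s["gripper_width"],s["time_s"])
E
```

```text
4679 ((538.745849609375, -248.1796875), 25.069555282592773) [ 0.5370986  -0.24802208  0.14352229]
[ 0.53852725 -0.2490539   0.20020774] 0.08564925291584863 6.9
```

jog_arm(
  gripper=[1, 1, 1, 1, 1],
  translation=[
    [0, 0.1, -3],
    [0, 0.1, -6],
    [0, 0.1, -9],
    [0, 0.1, -11.6],
    [0, 0.1, -11.6],
  ],
  rot=[
    [0, 0, 0],
    [0, 0, 0],
    [0, 0, 0],
    [0, 0, 0],
    [0, 0, 0],
  ],
)

```text
time_s: 7.52
eef_pos: [0.5369, -0.2473, 0.0823]
tool_rot: [[-1.0, 0.001, -0.005], [0.001, 1.0, 0.002], [0.005, 0.002, -1.0]]
wrist_force: [0.0, 0.1, -0.6]
gripper_width: 0.0856
gripper_force: 0.0
```

jog_arm(
  gripper=[0.4, 0.4, 0.4, 0.4, 0.4],
  translation=[
    [0, 0, 0],
    [0, 0, 0],
    [0, 0, 0],
    [0, 0, 0],
    [0, 0, 0],
  ],
  rot=[
    [0, 0, 0],
    [0, 0, 0],
    [0, 0, 0],
    [0, 0, 0],
    [0, 0, 0],
  ],
  newtons=90,
)

```text
time_s: 8.15
eef_pos: [0.54, -0.2486, 0.0862]
tool_rot: [[-1.0, 0.001, 0.003], [0.001, 1.0, -0.001], [-0.003, -0.001, -1.0]]
wrist_force: [0.2, 1.7, 4.8]
gripper_width: 0.0476
gripper_force: 91.9
```

jog_arm(
  gripper=[0.4, 0.4, 0.4, 0.4, 0.4],
  translation=[
    [0, 0, 3],
    [0, 2, 6],
    [-0.5, 6, 8],
    [-1, 10, 8],
    [-1.4, 14, 8],
  ],
  rot=[
    [0, 0, 0],
    [0, 0, 0],
    [0, 0, 0],
    [0, 0, 0],
    [0, 0, 0],
  ],
)

```text
time_s: 8.78
eef_pos: [0.5242, -0.1069, 0.165]
tool_rot: [[-1.0, 0.001, 0.001], [0.001, 1.0, 0.0], [-0.001, 0.0, -1.0]]
wrist_force: [1.0, 0.3, -3.2]
gripper_width: 0.0476
gripper_force: 93.5
```

jog_arm(
  gripper=[0.4, 0.4, 0.4, 0.4],
  translation=[
    [0, 4, 0],
    [0, 8.1, 0],
    [0, 8.1, 0],
    [0, 8.1, 0],
  ],
  rot=[
    [0, 0, 0],
    [0, 0, 0],
    [0, 0, 0],
    [0, 0, 0],
  ],
)

```text
time_s: 9.28
eef_pos: [0.5244, -0.0276, 0.1646]
tool_rot: [[-1.0, 0.0, 0.0], [0.0, 1.0, -0.0], [-0.0, -0.0, -1.0]]
wrist_force: [0.1, -0.7, -2.9]
gripper_width: 0.0477
gripper_force: 93.5
```

```bash
python3 - <<'E'
from h import *
ims=[]
for n in("scene","side"):
    im,p=cloud(n); x,y,z=p[...,0],p[...,1],p[...,2]
    reg=(x>.41)&(x<.605)&(abs(y+.028)<.08)
    print(n,"batten",cv2.minAreaRect(p[reg&(z>.036)&(z<.041)][:,:2].astype(np.float32)*1000))
    reg=(abs(x-.525)<.06)&(abs(y+.027)<.06)
    for a in np.arange(.05,.24,.02):
        q=p[reg&(z>a)&(z<a+.02)]
        if len(q)>3: print(n,round(a,3),len(q),np.round(np.percentile(q[:,0],[1,50,99]),3),np.round(np.percentile(q[:,1],[1,50,99]),3),round(q[:,2].min(),4))
    ims.append(im)
cv2.imwrite("pics/e.png",np.hstack([cv2.resize(ims[0][120:320,200:400],(400,400)),cv2.resize(ims[1][140:290,250:400],(400,400))]))
s=r.get_state();print(s["eef_pos"],s["gripper_width"],s["time_s"])
E
```

```text
scene batten ((522.0057983398438, -26.28070831298828), (110.1363296508789, 168.37681579589844), 88.41285705566406)
scene 0.07 43 [0.506 0.544 0.549] [-0.051 -0.035 -0.002] 0.0831
scene 0.09 120 [0.506 0.544 0.551] [-0.052 -0.033 -0.007] 0.0901
scene 0.11 117 [0.52  0.545 0.551] [-0.051 -0.032 -0.005] 0.1105
scene 0.13 141 [0.504 0.544 0.551] [-0.052 -0.036 -0.003] 0.1302
scene 0.15 112 [0.523 0.546 0.551] [-0.052 -0.029 -0.006] 0.1501
scene 0.17 132 [0.523 0.546 0.551] [-0.052 -0.031 -0.004] 0.17
scene 0.19 158 [0.531 0.544 0.551] [-0.06  -0.032  0.008] 0.19
scene 0.21 449 [0.503 0.533 0.55 ] [-0.064 -0.027  0.008] 0.2101
scene 0.23 129 [0.517 0.537 0.541] [-0.08  -0.003  0.024] 0.2302
side batten ((516.306396484375, -26.490318298339844), (114.11150360107422, 168.6612548828125), 87.733154296875)
side 0.07 66 [0.494 0.514 0.542] [-0.049 -0.009 -0.001] 0.0807
side 0.09 146 [0.494 0.517 0.543] [-0.048 -0.008 -0.002] 0.0902
side 0.11 134 [0.493 0.519 0.543] [-0.028 -0.01  -0.002] 0.1101
side 0.13 161 [0.494 0.517 0.542] [-0.047 -0.012 -0.001] 0.1306
side 0.15 146 [0.494 0.52  0.543] [-0.037 -0.01  -0.002] 0.1508
side 0.17 153 [0.494 0.519 0.542] [-0.025 -0.007 -0.002] 0.1701
side 0.19 142 [0.494 0.516 0.543] [-0.027 -0.009  0.009] 0.1901
side 0.21 201 [0.494 0.515 0.542] [-0.045 -0.01   0.011] 0.21
side 0.23 43 [0.508 0.521 0.533] [0.002 0.023 0.027] 0.2306
[ 0.52453168 -0.02878174  0.16458402] 0.04766600375626103 9.375
```

View pics/e.png

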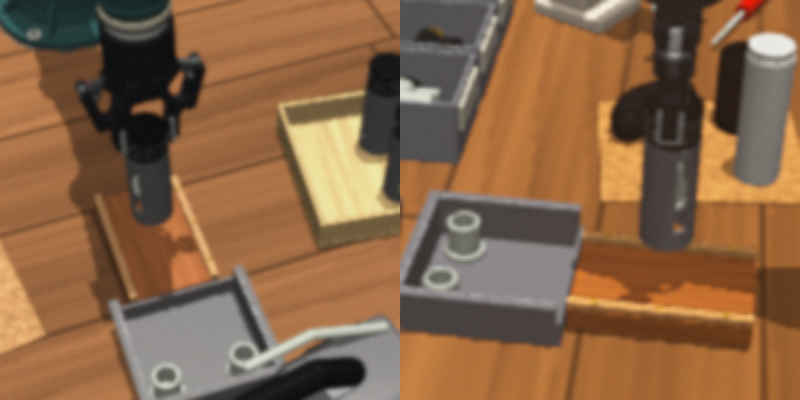

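jog_arm(
  gripper=[0.4, 0.4, 0.4, 0.4],
  translation=[
    [0, 0, -1.5],
    [0, 0, -2.0],
    [0, 0, -5.2],
    [0, 0, -2.4],
  ],
  rot=[
    [0, 0, 0],
    [0, 0, 0],
    [0, 0, 0],
    [0, 0, 0],
  ],
)

```text
time_s: 9.88
eef_pos: [0.5217, -0.0274, 0.1368]
tool_rot: [[-1.0, 0.001, -0.009], [0.001, 1.0, -0.001], [0.009, -0.001, -1.0]]
wrist_force: [-0.1, 0.2, -1.6]
gripper_width: 0.0476
gripper_force: 103.6
```

jog_arm(
  gripper=[0.4, 0.4, 0.4, 0.4, 0.4],
  translation=[
    [0, 0, 0],
    [0, 0, 0],
    [0, 0, -3.6],
    [0, 0, -3.6],
    [0, 0, 0],
  ],
  rot=[
    [0, 0, 0],
    [0, 0, 0],
    [0, 0, 0],
    [0, 0, 0],
    [0, 0, 0],
  ],
)

```text
time_s: 10.5
eef_pos: [0.5222, -0.0271, 0.1382]
tool_rot: [[-1.0, 0.001, -0.007], [0.001, 1.0, -0.0], [0.007, -0.0, -1.0]]
wrist_force: [0.2, -0.3, -2.2]
gripper_width: 0.0479
gripper_force: 132.2
```

```bash
cat > t.py <<'E'
from h import *
ims=[]
for n in("scene","side"):
    im,p=cloud(n); x,y,z=p[...,0],p[...,1],p[...,2]; ims.append(im)
    reg=(abs(x-.525)<.06)&(abs(y+.027)<.06)&(z>.045)
    q=p[reg]; print(n,"lowest",np.round(np.percentile(q[:,2],[0,1,3]),4))
    # low-saturation bright pixels near tube
    hsv=cv2.cvtColor(im,cv2.COLOR_BGR2HSV); b=reg|((abs(x-.525)<.06)&(abs(y+.027)<.04)&(z>.031))
    m=b&(hsv[...,1]<70)&(hsv[...,2]>95); q=p[m]
    if len(q): print(n,"bright",len(q),np.round(np.percentile(q,[5,50,95],0),3).tolist())
import sys
cv2.imwrite(f"pics/{sys.argv[1]}.png",np.hstack([cv2.resize(ims[0][150:270,230:350],(400,400)),cv2.resize(ims[1][150:270,290:410],(400,400))]))
s=r.get_state();print(s["eef_pos"],s["gripper_width"],s["time_s"],s["wrist_force"])
E
python3 t.py f
```

```text
scene lowest [0.0454 0.0781 0.1121]
scene bright 188 [[0.514, -0.06, 0.034], [0.542, -0.032, 0.363], [0.561, 0.0, 0.368]]
side lowest [0.0454 0.0639 0.0901]
side bright 403 [[0.494, -0.019, 0.034], [0.516, -0.003, 0.351], [0.549, 0.017, 0.37]]
[ 0.52668408 -0.02762166  0.1423934 ] 0.04799000588682922 10.6 [ 0.08029828  0.10171969 -2.21294174]
```

View pics/f.png

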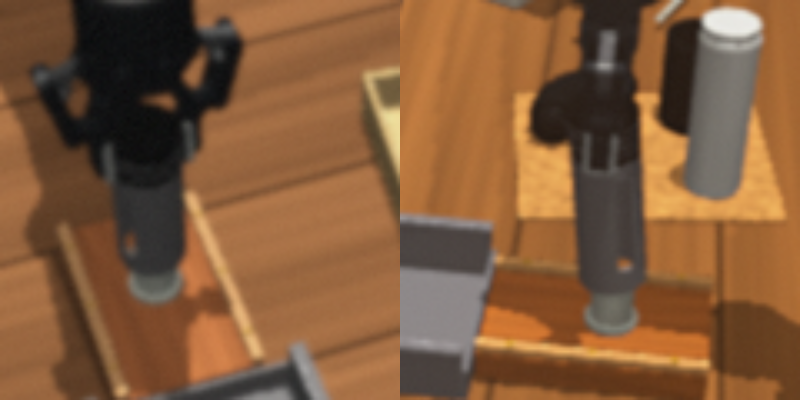

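The sleeve now stands on the board under the raised mouth. It shows grey below the tube in both views, at about (155,285) and (610,310). I'll lift the tube straight off and carry it to the crate.

jog_arm(
  gripper=[0.4, 0.4, 0.4, 0.4, 0.4],
  translation=[
    [0, 0, 0],
    [0, 0, 0.5],
    [0, 0, 2],
    [0, 0, 4],
    [0, 0, 7],
  ],
  rot=[
    [0, 0, 0],
    [0, 0, 0],
    [0, 0, 0],
    [0, 0, 0],
    [0, 0, 0],
  ],
)

```text
time_s: 11.22
eef_pos: [0.5239, -0.0273, 0.2109]
tool_rot: [[-1.0, 0.001, -0.002], [0.001, 1.0, -0.0], [0.002, -0.0, -1.0]]
wrist_force: [0.6, 0.4, -1.0]
gripper_width: 0.0479
gripper_force: 132.3
```

jog_arm(
  gripper=[0.4, 0.4, 0.4, 0.4, 0.4],
  translation=[
    [-0.5, 4, 0],
    [-1, 9, 0],
    [-2, 14, 0],
    [-3, 19, 0],
    [-3.5, 23, 0],
  ],
  rot=[
    [0, 0, 0],
    [0, 0, 0],
    [0, 0, 0],
    [0, 0, 0],
    [0, 0, 0],
  ],
)

```text
time_s: 11.85
eef_pos: [0.4889, 0.2051, 0.211]
tool_rot: [[-1.0, -0.001, 0.0], [-0.001, 1.0, 0.001], [-0.0, 0.001, -1.0]]
wrist_force: [0.8, -0.0, -2.7]
gripper_width: 0.0477
gripper_force: 132.3
```

jog_arm(
  gripper=[0.4, 0.4, 0.4, 0.4, 0.4],
  translation=[
    [0, 2.9, 0],
    [0, 2.9, 0],
    [0, 2.9, -3],
    [0, 2.9, -6],
    [0, 2.9, -6],
  ],
  rot=[
    [0, 0, 0],
    [0, 0, 0],
    [0, 0, 0],
    [0, 0, 0],
    [0, 0, 0],
  ],
)

```text
time_s: 12.48
eef_pos: [0.488, 0.2295, 0.149]
tool_rot: [[-1.0, 0.002, -0.005], [0.002, 1.0, -0.003], [0.005, -0.003, -1.0]]
wrist_force: [-0.7, 0.3, -1.5]
gripper_width: 0.0476
gripper_force: 132.3
```

```bash
python3 - <<'E'
from h import *
im,p=cloud("side"); x,y,z=p[...,0],p[...,1],p[...,2]
c,d,e=cv2.minAreaRect(p[(y>.1)&(y<.4)&(z>.043)&(z<.048)&(x<.63)&(x>.35)][:,:2].astype(np.float32)*1000);print(c,d,e)
imS,P=cloud("scene")
for n,p in(("side",p),("scene",P)):
    x,y,z=p[...,0],p[...,1],p[...,2]
    for lab,m in(("tube",(abs(x-.49)<.06)&(y>.17)&(y<.265)&(z>.06)&(z<.13)),("sleeve",(abs(x-.525)<.07)&(abs(y+.027)<.045)&(z>.045)&(z<.08))):
        q=p[m]
        if len(q)>3: print(n,lab,len(q),np.round(np.percentile(q,[2,50,98],0),3).tolist())
cv2.imwrite("pics/g.png",np.hstack([cv2.resize(imS[110:310,230:470],(400,333)),cv2.resize(im[180:430,220:470],(333,333))]))
s=r.get_state();print(s["eef_pos"],s["time_s"],s["wrist_force"])
E
```

```text
(490.0299072265625, 282.7647705078125) (202.7048797607422, 219.4696502685547) 81.39630889892578
side tube 477 [[0.449, 0.21, 0.079], [0.473, 0.249, 0.108], [0.497, 0.257, 0.129]]
side sleeve 107 [[0.502, -0.04, 0.047], [0.512, -0.015, 0.06], [0.521, -0.008, 0.069]]
scene tube 276 [[0.456, 0.207, 0.08], [0.499, 0.226, 0.103], [0.507, 0.247, 0.129]]
scene sleeve 178 [[0.498, -0.04, 0.046], [0.518, -0.025, 0.061], [0.529, -0.01, 0.071]]
[0.49036029 0.23088227 0.15111013] 12.575 [ 0.7555303  -1.08469321 -1.72308597]
```

View pics/g.png

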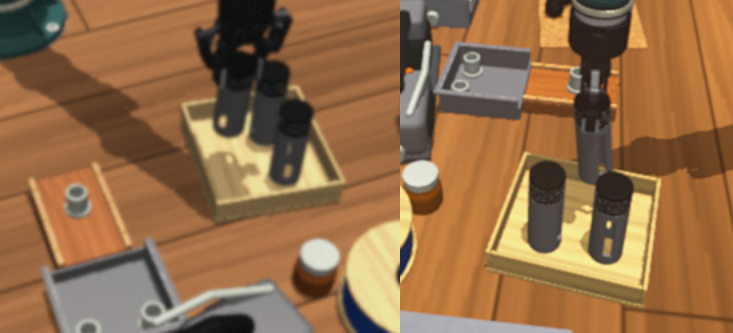

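```bash
python3 - <<'E'
from h import *
from scipy.optimize import least_squares
Q=[]
for n in("side","scene"):
    im,p=cloud(n); x,y,z=p[...,0],p[...,1],p[...,2]
    q=p[(abs(x-.48)<.06)&(y>.17)&(y<.264)&(z>.065)&(z<.165)]
    f=lambda v:np.hypot(q[:,0]-v[0]-v[2]*(q[:,2]-.1),q[:,1]-v[1]-v[3]*(q[:,2]-.1))-.025
    o=least_squares(f,[.48,.232,0,0],loss="soft_l1",f_scale=.002); print(n,len(q),np.round(o.x,4),round(float(np.median(abs(o.fun))),4)); print(q[:,2].min())
s=r.get_state();print(s["eef_pos"],s["time_s"])
E
```

```text
side 779 [ 0.4755  0.2331  0.1036 -0.0278] 0.0008
0.07814194354571558
scene 444 [ 0.4808  0.2348  0.107  -0.0268] 0.001
0.07696473783591862
[0.49098682 0.23168959 0.15183165] 12.675
```

jog_arm(
  gripper=[0.4, 0.4, 0.4, 0.4, 0.4],
  translation=[
    [0, 0, 0],
    [0, 0, -2],
    [0, 0, -4],
    [0, 0, -5],
    [0, 0, -5.4],
  ],
  rot=[
    [0, -0.05, 0],
    [0, -0.1, 0],
    [0, -0.1, 0],
    [0, -0.1, 0],
    [0, -0.1, 0],
  ],
)

```text
time_s: 13.3
eef_pos: [0.4904, 0.232, 0.0967]
tool_rot: [[-0.995, 0.001, 0.101], [0.001, 1.0, 0.0], [-0.101, 0.001, -0.995]]
wrist_force: [-0.2, -0.4, -2.1]
gripper_width: 0.0479
gripper_force: 132.5
```

jog_arm(
  gripper=[0.4, 0.4, 0.4],
  translation=[
    [0, 0, -0.3],
    [0, 0, -0.5],
    [0, 0, -0.5],
  ],
  rot=[
    [0, 0, 0],
    [0, 0, 0],
    [0, 0, 0],
  ],
)

```text
time_s: 13.68
eef_pos: [0.4899, 0.2318, 0.0916]
tool_rot: [[-0.995, 0.001, 0.1], [0.001, 1.0, 0.0], [-0.1, 0.0, -0.995]]
wrist_force: [0.2, 0.1, -2.1]
gripper_width: 0.0477
gripper_force: 132.5
```

jog_arm(
  gripper=[0.4, 0.4, 0.4],
  translation=[
    [0, 0, -0.2],
    [0, 0, -0.4],
    [0, 0, -0.4],
  ],
  rot=[
    [0, 0, 0],
    [0, 0, 0],
    [0, 0, 0],
  ],
)

```text
time_s: 14.05
eef_pos: [0.4896, 0.2317, 0.0872]
tool_rot: [[-0.995, 0.001, 0.099], [0.001, 1.0, -0.0], [-0.099, -0.0, -0.995]]
wrist_force: [-0.3, 0.2, -1.8]
gripper_width: 0.048
gripper_force: 132.5
```

jog_arm(
  gripper=[0.4, 0.4, 0.4],
  translation=[
    [0, 0, -0.2],
    [0, 0, -0.3],
    [0, 0, -0.3],
  ],
  rot=[
    [0, 0, 0],
    [0, 0, 0],
    [0, 0, 0],
  ],
)

```text
time_s: 14.42
eef_pos: [0.4897, 0.2317, 0.0843]
tool_rot: [[-0.995, 0.001, 0.1], [0.001, 1.0, -0.0], [-0.1, -0.0, -0.995]]
wrist_force: [-0.6, 0.6, -2.4]
gripper_width: 0.0476
gripper_force: 132.5
```

jog_arm(
  gripper=[0.4, 0.4, 0.4],
  translation=[
    [0, 0, -0.2],
    [0, 0, -0.3],
    [0, 0, -0.3],
  ],
  rot=[
    [0, 0, 0],
    [0, 0, 0],
    [0, 0, 0],
  ],
)

```text
time_s: 14.8
eef_pos: [0.4897, 0.2317, 0.0813]
tool_rot: [[-0.995, 0.001, 0.1], [0.001, 1.0, -0.0], [-0.1, -0.0, -0.995]]
wrist_force: [-0.0, -0.4, -1.8]
gripper_width: 0.0475
gripper_force: 132.5
```

```bash
python3 - <<'E'
from h import *
for n in("side","scene"):
    im,p=cloud(n); x,y,z=p[...,0],p[...,1],p[...,2]
    q=p[(abs(x-.485)<.06)&(y>.17)&(y<.266)&(z>.05)&(z<.185)]
    f=lambda v:np.hypot(q[:,0]-v[0]-v[2]*(q[:,2]-.1),q[:,1]-v[1]-v[3]*(q[:,2]-.1))-.025
    g=(q[:,2]<.11); q=q[g]
    o=least_squares(f,[.48,.232,0,0],loss="soft_l1",f_scale=.002) if 0 else __import__("scipy.optimize").optimize.least_squares(f,[.48,.232,0,0],loss="soft_l1",f_scale=.002); print(n,len(q),np.round(o.x,4))
    # cap top height: points near axis
    m=(abs(x-.485)<.02)&(abs(y-.232)<.02)&(z>.1)&(z<.2); print(np.histogram(z[m],bins=np.arange(.1,.2,.006)))
s=r.get_state();print(s["eef_pos"],s["time_s"],s["wrist_force"])
E
```

```text
side 410 [ 0.4801  0.2318 -0.002  -0.0281]
(array([14, 11, 19, 14, 11, 15, 13, 34, 61,  0,  0,  0,  0,  4,  4,  1]), array([0.1  , 0.106, 0.112, 0.118, 0.124, 0.13 , 0.136, 0.142, 0.148,
       0.154, 0.16 , 0.166, 0.172, 0.178, 0.184, 0.19 , 0.196]))
scene 278 [ 0.485   0.2332  0.0059 -0.0326]
(array([  7,   4,   7,   6,  10,   6,   4,  21, 142,   3,   0,   0,   0,
         5,  16,  31]), array([0.1  , 0.106, 0.112, 0.118, 0.124, 0.13 , 0.136, 0.142, 0.148,
       0.154, 0.16 , 0.166, 0.172, 0.178, 0.184, 0.19 , 0.196]))
[0.48974461 0.23179303 0.08138166] 14.9 [-0.57865671  0.26815625 -1.69482623]
```

jog_arm(
  gripper=[0.4, 0.4, 0.4],
  translation=[
    [0, 0, -0.2],
    [0, 0, -0.3],
    [0, 0, -0.3],
  ],
  rot=[
    [0, 0, 0],
    [0, 0, 0],
    [0, 0, 0],
  ],
)

```text
time_s: 15.28
eef_pos: [0.4899, 0.2318, 0.0787]
tool_rot: [[-0.995, 0.001, 0.1], [0.001, 1.0, 0.0], [-0.1, 0.0, -0.995]]
wrist_force: [-1.2, 0.4, 1.5]
gripper_width: 0.0476
gripper_force: 133.0
```

jog_arm(
  gripper=[0.4, 0.4, 0.4],
  translation=[
    [0, 0, -0.2],
    [0, 0, -0.3],
    [0, 0, -0.3],
  ],
  rot=[
    [0, 0, 0],
    [0, 0, 0],
    [0, 0, 0],
  ],
)

```text
time_s: 15.65
eef_pos: [0.4906, 0.2319, 0.0785]
tool_rot: [[-0.995, 0.001, 0.101], [0.002, 1.0, 0.002], [-0.101, 0.002, -0.995]]
wrist_force: [-5.9, -1.6, 29.2]
gripper_width: 0.048
gripper_force: 136.1
```

jog_arm(
  gripper=[0.4, 0.75, 0.75, 0.75, 0.75],
  translation=[
    [0, 0, 0.4],
    [0, 0, 0.4],
    [0, 0, 0.4],
    [0, 0, 0.4],
    [0, 0, 0.4],
  ],
  rot=[
    [0, 0, 0],
    [0, 0, 0],
    [0, 0, 0],
    [0, 0, 0],
    [0, 0, 0],
  ],
)

```text
time_s: 16.27
eef_pos: [0.4897, 0.2317, 0.0791]
tool_rot: [[-0.995, 0.001, 0.1], [0.001, 1.0, -0.0], [-0.1, -0.0, -0.995]]
wrist_force: [-0.1, 0.6, 0.1]
gripper_width: 0.064
gripper_force: 0.0
```

jog_arm(
  gripper=[0.75, 0.75, 0.75, 0.75, 0.75],
  translation=[
    [0, 0, 2],
    [0, 0, 5],
    [0, 0, 10],
    [0, 0, 15],
    [0, 0, 15],
  ],
  rot=[
    [0, 0, 0],
    [0, 0, 0],
    [0, 0, 0],
    [0, 0.05, 0],
    [0, 0.1, 0],
  ],
)

```text
time_s: 16.9
eef_pos: [0.4925, 0.2332, 0.2338]
tool_rot: [[-1.0, 0.0, 0.006], [0.0, 1.0, 0.005], [-0.006, 0.005, -1.0]]
wrist_force: [-0.5, -0.3, 0.5]
gripper_width: 0.0639
gripper_force: 0.0
```

```bash
python3 - <<'E'
from h import *
from scipy.optimize import least_squares
for n in("side","scene"):
    im,p=cloud(n); x,y,z=p[...,0],p[...,1],p[...,2]
    q=p[(abs(x-.485)<.06)&(y>.17)&(y<.266)&(z>.05)&(z<.14)]
    f=lambda v:np.hypot(q[:,0]-v[0]-v[2]*(q[:,2]-.1),q[:,1]-v[1]-v[3]*(q[:,2]-.1))-.025
    print(n,"tube",np.round(least_squares(f,[.48,.232,0,0],loss="soft_l1",f_scale=.002).x,4))
    m=(abs(x-.485)<.02)&(abs(y-.232)<.02)&(z>.1)&(z<.2); print("top",np.nanmedian(z[m&(z>.14)]))
    for R,l,lo,hi in((.016,"barrel",.04,.064),):
        q=p[(abs(x-.52)<.06)&(abs(y+.027)<.04)&(z>lo)&(z<hi)]
        g=lambda v:np.hypot(q[:,0]-v[0],q[:,1]-v[1])-R
        o=least_squares(g,[.52,-.027],loss="soft_l1",f_scale=.002); print(n,l,len(q),np.round(o.x,4))
    m=(x>.59)&(x<.8)&(abs(y+.03)<.1)&(z>.046)&(z<.054); print("tray",cv2.minAreaRect(p[m][:,:2].astype(np.float32)*1000))
s=r.get_state();print(s["eef_pos"],s["time_s"],s["wrist_force"])
E
```

```text
side tube [ 0.4823  0.2327 -0.0072 -0.0052]
top 0.1458453271308427
side barrel 115 [ 0.5053 -0.0246]
tray ((686.0606689453125, -23.618072509765625), (191.35354614257812, 156.68109130859375), 87.9394760131836)
scene tube [ 0.4872  0.2343 -0.0074 -0.0031]
top 0.14688964190759035
scene barrel 134 [ 0.5132 -0.0245]
tray ((689.9888916015625, -30.930442810058594), (164.9500274658203, 155.74571228027344), 88.22501373291016)
[0.49162098 0.23193331 0.23047168] 17.0 [ 0.26793896  0.43503582 -0.55536826]
```

jog_arm(
  gripper=[0.19, 0.19, 0.19, 0.19, 0.19],
  translation=[
    [0, -4, 0],
    [-1, -9, 0],
    [-2, -14, 0],
    [-3, -19, -3],
    [-4.2, -24, -6],
  ],
  rot=[
    [0, 0, 0],
    [0, 0, 0],
    [0, 0, 0],
    [0, 0, 0],
    [0, 0, 0],
  ],
)

```text
time_s: 17.62
eef_pos: [0.4467, -0.0095, 0.1683]
tool_rot: [[-1.0, -0.0, 0.0], [-0.0, 1.0, -0.0], [-0.0, -0.0, -1.0]]
wrist_force: [1.1, 0.1, 0.6]
gripper_width: 0.0162
gripper_force: 0.0
```

jog_arm(
  gripper=[0.19, 0.19, 0.19, 0.19, 0.19],
  translation=[
    [0, -1.4, -2],
    [0, -1.4, -5],
    [0, -1.4, -8],
    [0, -1.4, -10],
    [0, -1.4, -10],
  ],
  rot=[
    [0, 0, 0],
    [0, 0, 0],
    [0, 0, 0],
    [0, 0, 0],
    [0, 0, 0],
  ],
)

```text
time_s: 18.25
eef_pos: [0.4453, -0.0222, 0.0678]
tool_rot: [[-1.0, 0.001, -0.005], [0.001, 1.0, -0.0], [0.005, -0.0, -1.0]]
wrist_force: [0.3, -0.1, 0.5]
gripper_width: 0.0157
gripper_force: 0.0
```

```bash
python3 - <<'E'
from h import *
for n in("side","scene"):
    im,p=cloud(n); x,y,z=p[...,0],p[...,1],p[...,2]
    m=(abs(x-.45)<.035)&(abs(y+.022)<.035)&(z>.045)
    print(n,np.round(np.percentile(p[m],[0,2,50,98],0),3).tolist())
s=r.get_state();print(s["eef_pos"],s["time_s"],s["wrist_force"],s["gripper_width"])
E
```

```text
side [[0.415, -0.035, 0.097], [0.417, -0.017, 0.12], [0.45, 0.007, 0.326], [0.482, 0.013, 0.571]]
scene [[0.415, -0.057, 0.101], [0.422, -0.055, 0.134], [0.463, -0.027, 0.442], [0.484, 0.01, 0.571]]
[ 0.44710529 -0.02225488  0.06930923] 18.35 [ 0.62667781 -0.05180582  0.69636443] 0.015865468815731656
```

jog_arm(
  gripper=[0.19, 0.19, 0.19, 0.19, 0.19],
  translation=[
    [0, 0, -2],
    [0, 0, -4],
    [0, 0, -5],
    [0, 0, -5.8],
    [0, 0, -5.8],
  ],
  rot=[
    [0, 0, 0],
    [0, 0, 0],
    [0, 0, 0],
    [0, 0, 0],
    [0, 0, 0],
  ],
)

```text
time_s: 18.98
eef_pos: [0.4478, -0.0222, 0.0114]
tool_rot: [[-1.0, 0.001, -0.0], [0.001, 1.0, 0.0], [0.0, 0.0, -1.0]]
wrist_force: [-0.2, 0.2, 0.2]
gripper_width: 0.0163
gripper_force: 0.0
```

jog_arm(
  gripper=[0.19, 0.19, 0.19, 0.19, 0.19],
  translation=[
    [1, 0, 0],
    [2, -0.1, 0],
    [3, -0.1, 0],
    [4, -0.1, 0],
    [5, -0.2, 0],
  ],
  rot=[
    [0, 0, 0],
    [0, 0, 0],
    [0, 0, 0],
    [0, 0, 0],
    [0, 0, 0],
  ],
)

```text
time_s: 19.6
eef_pos: [0.4977, -0.0242, 0.0113]
tool_rot: [[-1.0, 0.001, -0.001], [0.001, 1.0, 0.0], [0.001, 0.0, -1.0]]
wrist_force: [-1.7, -0.7, 0.0]
gripper_width: 0.0164
gripper_force: 0.5
```

```bash
python3 - <<'E'
from h import *
for n in("side","scene"):
    im,p=cloud(n); x,y,z=p[...,0],p[...,1],p[...,2]
    hsv=cv2.cvtColor(im,cv2.COLOR_BGR2HSV)
    m=(x>.505)&(x<.59)&(abs(y+.027)<.04)&(z>.045)&(z<.085)
    print(n,m.sum(),np.round(np.percentile(p[m],[0,5,50,95,100],0),3).tolist())
s=r.get_state();print(s["eef_pos"],s["time_s"],s["wrist_force"],s["gripper_width"])
E
```

```text
side 157 [[0.505, -0.04, 0.046], [0.508, -0.038, 0.048], [0.52, -0.014, 0.06], [0.532, -0.007, 0.068], [0.534, -0.006, 0.07]]
scene 264 [[0.505, -0.046, 0.045], [0.509, -0.042, 0.047], [0.518, -0.025, 0.064], [0.542, -0.008, 0.08], [0.545, -0.003, 0.085]]
[ 0.49975314 -0.02435295  0.01144493] 19.7 [-1.12191006  0.64412365  0.60024438] 0.01645636488165725
```

jog_arm(
  gripper=[0.19, 0.19, 0.19, 0.19, 0.19],
  translation=[
    [1, 0, 0],
    [2.2, -0.1, 0],
    [3.4, -0.1, 0],
    [4.6, -0.2, 0],
    [5.8, -0.2, 0],
  ],
  rot=[
    [0, 0, 0],
    [0, 0, 0],
    [0, 0, 0],
    [0, 0, 0],
    [0, 0, 0],
  ],
)

```text
time_s: 20.32
eef_pos: [0.5568, -0.0264, 0.0114]
tool_rot: [[-1.0, 0.001, 0.0], [0.001, 1.0, -0.0], [-0.0, -0.0, -1.0]]
wrist_force: [-0.2, 0.1, -0.7]
gripper_width: 0.016
gripper_force: 0.3
```

jog_arm(
  gripper=[0.19, 0.19, 0.19, 0.19, 0.19],
  translation=[
    [1, 0, 0],
    [2, -0.1, 0],
    [3, -0.1, 0],
    [4, -0.1, 0],
    [5, -0.2, 0],
  ],
  rot=[
    [0, 0, 0],
    [0, 0, 0],
    [0, 0, 0],
    [0, 0, 0],
    [0, 0, 0],
  ],
)

```text
time_s: 20.95
eef_pos: [0.6072, -0.0282, 0.0116]
tool_rot: [[-1.0, 0.001, 0.001], [0.001, 1.0, -0.0], [-0.001, -0.0, -1.0]]
wrist_force: [0.4, -0.3, -0.7]
gripper_width: 0.016
gripper_force: 0.0
```

jog_arm(
  gripper=[0.19, 0.19, 0.19, 0.19],
  translation=[
    [1, 0, 0],
    [2, -0.1, 0],
    [3, -0.1, 0],
    [3, -0.1, 0],
  ],
  rot=[
    [0, 0, 0],
    [0, 0, 0],
    [0, 0, 0],
    [0, 0, 0],
  ],
)

```text
time_s: 21.45
eef_pos: [0.637, -0.0291, 0.0114]
tool_rot: [[-1.0, 0.0, 0.001], [0.0, 1.0, -0.0], [-0.001, -0.0, -1.0]]
wrist_force: [-0.2, -0.1, 1.5]
gripper_width: 0.0163
gripper_force: 0.3
```

```bash
python3 - <<'E'
from h import *
ims=[]
for n in("side","scene"):
    im,p=cloud(n); x,y,z=p[...,0],p[...,1],p[...,2]; ims.append(im)
    m=(x>.612)&(x<.72)&(abs(y+.03)<.06)&(z>.012)&(z<.085)
    print(n,m.sum(),np.round(np.percentile(p[m],[0,5,50,95,100],0),3).tolist())
s=r.get_state();print(s["eef_pos"],s["time_s"],s["wrist_force"])
cv2.imwrite("pics/k.png",np.hstack([cv2.resize(ims[1][200:350,220:370],(400,400)),cv2.resize(ims[0][170:290,230:350],(400,400))]))
E
```

```text
side 432 [[0.621, -0.09, 0.012], [0.624, -0.074, 0.016], [0.66, -0.021, 0.035], [0.717, 0.007, 0.069], [0.72, 0.027, 0.085]]
scene 686 [[0.612, -0.089, 0.012], [0.613, -0.08, 0.014], [0.656, -0.03, 0.036], [0.717, 0.019, 0.075], [0.72, 0.03, 0.085]]
[ 0.63610993 -0.02940746  0.01137056] 21.55 [-0.37725283 -0.67746054 -0.2335857 ]
```

View pics/k.png

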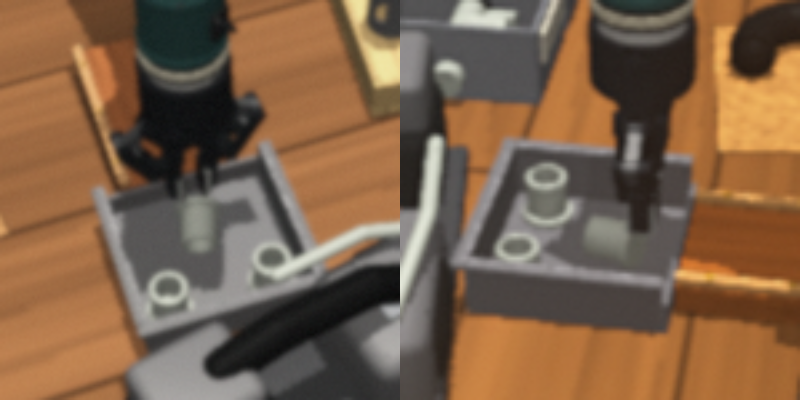

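The sleeve lies in the tray, at about (200,225) and (612,238) in the two crops. I'll move the arm clear.

jog_arm(
  gripper=[0.19, 0.19, 0.19, 0.19, 0.19],
  translation=[
    [-0.5, 0, 1],
    [-1, 0, 4],
    [-1, 0, 9],
    [-1, 0, 14],
    [-1, 0, 18],
  ],
  rot=[
    [0, 0, 0],
    [0, 0, 0],
    [0, 0, 0],
    [0, 0, 0],
    [0, 0, 0],
  ],
)

```text
time_s: 22.18
eef_pos: [0.6256, -0.0296, 0.1942]
tool_rot: [[-1.0, 0.001, 0.002], [0.001, 1.0, 0.0], [-0.002, 0.0, -1.0]]
wrist_force: [0.6, 0.8, -0.3]
gripper_width: 0.0163
gripper_force: 0.0
```

jog_arm(
  gripper=[0.19, 0.19, 0.19, 0.19, 0.19],
  translation=[
    [0, 0, 0],
    [0, 0, 0],
    [0, 0, 0],
    [0, 0, 0],
    [0, 0, 0],
  ],
  rot=[
    [0, 0, 0],
    [0, 0, 0],
    [0, 0, 0],
    [0, 0, 0],
    [0, 0, 0],
  ],
)

```text
time_s: 22.8
eef_pos: [0.6253, -0.0293, 0.1906]
tool_rot: [[-1.0, 0.001, -0.001], [0.001, 1.0, -0.0], [0.001, -0.0, -1.0]]
wrist_force: [-0.2, -0.1, 0.1]
gripper_width: 0.0159
gripper_force: 0.0
```

```bash
python3 - <<'E'
from h import *
v=[]
for n in("side","scene"):
  for k in range(2):
    im,p=cloud(n); x,y,z=p[...,0],p[...,1],p[...,2]
    m=(x>.62)&(x<.715)&(abs(y+.03)<.05)&(z>.012)&(z<.06)
    print(n,m.sum(),np.round(np.percentile(p[m],[2,50,98],0),3).tolist())
  m=(abs(x-.485)<.03)&(abs(y-.233)<.03)&(z>.14)&(z<.16); print("tube top",np.round(np.median(p[m],0),3))
s=r.get_state();print(s["eef_pos"],s["time_s"],s["wrist_force"],abs(s["qvel"]).max())
E
```

```text
side 316 [[0.633, -0.075, 0.013], [0.662, -0.026, 0.031], [0.714, 0.016, 0.043]]
side 301 [[0.634, -0.075, 0.014], [0.661, -0.025, 0.032], [0.714, 0.015, 0.044]]
tube top [0.482 0.237 0.146]
scene 325 [[0.643, -0.078, 0.013], [0.669, -0.034, 0.036], [0.715, 0.014, 0.045]]
scene 320 [[0.643, -0.078, 0.013], [0.669, -0.034, 0.036], [0.715, 0.011, 0.045]]
tube top [0.491 0.232 0.147]
[ 0.62574188 -0.0293086   0.19120553] 23.0 [-0.67460905 -0.0114232  -0.24376134] 0.19951462848934437
```

The sleeve is at rest inside the tray, the tube is upright in the crate and the arm is clear.

```bash
python3 -c "
from workcell import r
print(r.sign_off())"
```

```text
the job is handed in; nothing more can be done
None
```

Job handed in at about 23 s with no verdict shown: the sleeve was rapped free and slid into the kit tray, where it lies on its side, and the empty tube stands upright in the crate; on the first grasp the fingers closed on top of the cap and briefly tilted the tube, which came upright again.

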